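# Put a microscope's four objectives away in their storage cups by size

## Task

Put the four metal microscope objectives away: stand each one upright, nose up, inside the round storage cup of its size, the smallest objective in the smallest cup, the next in the next larger, and so on to the largest in the largest. Tip none of them over, and leave the two black eyepieces where they stand.

Things in the scene. Friction and masses are not known exactly. Their poses are not given: they have to be found in the camera images.
- objective_1: The smallest of four loose microscope objectives, standing nose up: a bare aluminium barrel 22 mm in diameter with dark knurled rings near its foot, on a 3 mm high, slightly narrower brass thread; the top 8 mm is a steel nose tapering to a lens. 44 mm tall, about 50 g (varies). Origin: centre of its underside; z points up along its axis. The straight barrel to grip runs from 3 to 36 mm above the origin.
- objective_2: The second smallest of four loose microscope objectives, standing nose up: a bare aluminium barrel 30 mm in diameter with dark knurled rings near its foot, on a 3 mm high, slightly narrower brass thread; the top 8 mm is a steel nose tapering to a lens. 54 mm tall, about 90 g (varies). Origin: centre of its underside; z points up along its axis. The straight barrel to grip runs from 3 to 46 mm above the origin.
- objective_3: The second largest of four loose microscope objectives, standing nose up: a bare aluminium barrel 38 mm in diameter with dark knurled rings near its foot, on a 3 mm high, slightly narrower brass thread; the top 8 mm is a steel nose tapering to a lens. 66 mm tall, about 150 g (varies). Origin: centre of its underside; z points up along its axis. The straight barrel to grip runs from 3 to 58 mm above the origin.
- objective_4: The largest of four loose microscope objectives, standing nose up: a bare aluminium barrel 46 mm in diameter with dark knurled rings near its foot, on a 3 mm high, slightly narrower brass thread; the top 8 mm is a steel nose tapering to a lens. 80 mm tall, about 240 g (varies). Origin: centre of its underside; z points up along its axis. The straight barrel to grip runs from 3 to 72 mm above the origin.
- cup_1: The smallest of four shallow round white plastic storage cups with a grey floor, fixed to the bench: inner diameter 38 mm, outer 44 mm, rim 10 mm above the bench, inner floor (where an objective stands) 4 mm above the bench. Meant for objective_1. Origin: centre of its underside, on the bench; z up.
- cup_2: The second smallest of four shallow round white plastic storage cups with a grey floor, fixed to the bench: inner diameter 50 mm, outer 56 mm, rim 10 mm above the bench, inner floor (where an objective stands) 4 mm above the bench. Meant for objective_2. Origin: centre of its underside, on the bench; z up.
- cup_3: The second largest of four shallow round white plastic storage cups with a grey floor, fixed to the bench: inner diameter 62 mm, outer 68 mm, rim 10 mm above the bench, inner floor (where an objective stands) 4 mm above the bench. Meant for objective_3. Origin: centre of its underside, on the bench; z up.
- cup_4: The largest of four shallow round white plastic storage cups with a grey floor, fixed to the bench: inner diameter 74 mm, outer 80 mm, rim 10 mm above the bench, inner floor (where an objective stands) 4 mm above the bench. Meant for objective_4. Origin: centre of its underside, on the bench; z up.
- eyepiece_1: A loose microscope eyepiece to be left alone, standing among the objectives: 46 mm tall, black, a 29 mm steel tube below, a 38 mm black body and a flared rubber eyecup 42 mm wide on top. Origin: centre of its underside; z up. (The two are alike. The bench near it also has small black lens caps, 7 mm high, and between the cups a clear dish, 15 mm high.)
- eyepiece_2: A loose microscope eyepiece to be left alone, standing among the objectives: 46 mm tall, black, a 29 mm steel tube below, a 38 mm black body and a flared rubber eyecup 42 mm wide on top. Origin: centre of its underside; z up. (The two are alike. The bench near it also has small black lens caps, 7 mm high, and between the cups a clear dish, 15 mm high.)

How it is judged (in metres and radians):
At the end, for the whole second after the job is handed in: Every objective stands upright (within 7 degrees), released and at rest, with its foot on the floor inside the cup of its own size rank (1 in 1, 2 in 2, 3 in 3, 4 in 4; centres within 10, 12, 14 and 16 mm respectively, which is anywhere inside the rim) (horizontal distance between objective_1 and cup_1 below 0.01 m and z of objective_1 in the frame of cup_1 between 0.001 and 0.0075 m and angle between each of objective_1, objective_2, objective_3, objective_4's own z axis and vertical below 0.12 rad and linear speed of each of objective_1, objective_2, objective_3, objective_4 below 0.02 m/s and contact force between each of objective_1, objective_2, objective_3, objective_4 and the fingers below 0.05 N and horizontal distance between objective_2 and cup_2 below 0.012 m and z of objective_2 in the frame of cup_2 between 0.001 and 0.0075 m and horizontal distance between objective_3 and cup_3 below 0.014 m and z of objective_3 in the frame of cup_3 between 0.001 and 0.0075 m and horizontal distance between objective_4 and cup_4 below 0.016 m and z of objective_4 in the frame of cup_4 between 0.001 and 0.0075 m); the robot touches nothing.
It fails at once if an objective is tipped over (leans more than about 57 degrees) (angle between any of objective_1, objective_2, objective_3, objective_4's own z axis and vertical above 1 rad).
It fails at once if an eyepiece is moved by more than 20 mm (distance of any of eyepiece_1, eyepiece_2 from where it was at the start of the episode above 0.02 m).
It also fails if it takes over 112 s, if anything falls off the work surface, if the arm or the gripper's body presses on something with over 40 N, if the wrist force passes 120 N, or if a joint passes its speed limit or range.

## Robot

A 6-joint arm with a two-finger parallel gripper is mounted at the origin on the work surface. World frame = base frame: x ahead of the robot, y to its left, z up, the work surface at z = 0. Lengths are in mm, angles in rad, forces in N, time in s.
With the tool pointing down it reaches from about 350 to 975 mm from the base axis. Payload 7.1 kg.
Tool frame: the origin (TCP) lies at the very end of the fingers, on their centre line; the grasp point (between the pads) lies 19 mm behind it; y points along the fingers, z is the direction in which the jaws open and shut, and the axes are right-handed (so a half turn about y gives the same grasp; the last joint's range is limited). The gripper opens to 88 mm and grips with 3 to 60 N. Pads are 20 mm wide; open, the fingers measure 115 mm over their backs; the gripper's body (75 mm by 178 mm) begins 61 mm behind the grasp point.
Start: joints at [-1.163, 0.423, 1.63, -0, 1.089, -0.019], TCP at [258.74, -568.91, 222.675] pointing down, gripper open.
Joint ranges: [-3, 3], [-0.9, 2.11], [0.09, 2.58], [-1.31, 4.45], [0.11, 2.69], [-2.54, 2.54]. Speed limits (rad/s): [2.39, 2.39, 3.01, 3.14, 3.14, 3.14].

## Interface

Orientations are given as a rotation vector (axis times angle).
In Python, from workcell import ctrl gives the robot as it stands.
- The arm moves only by the shell command python3 -m jog 'ROWS'. ROWS is JSON, a list of rows, each a list of 3 entries, a list of its own where there are three numbers: the opening, from 0 (shut) to 1 (fully open), then the shift along the tool's x, y, z in cm, then the turn, a rotation vector about the tool's x, y, z in rad. In form: [[claw, [dx, dy, dz], [wx, wy, wz]], ...]. A call has 1 to 8 rows; each row is the pose to reach, as a shift and turn from the pose commanded when the call began, along the tool's axes at that moment; what a row does not reach only later rows make up. A row lasts 1/10 s, in which the tool goes at most 50 mm and 8.59 degrees, less where a joint would pass 70% of its speed; a pose out of reach is approached as far as the arm can. A call with a gripper value outside its range is refused whole. The fingers move at their own pace and stop on an object; the grip force is fixed at half the most. Time passes only in rows, so rows that repeat a pose let the fingers close. It gives the time, the measured TCP pose, the force and the opening at its end, in the units of the state.
- ctrl.get_obs(): the state, without advancing time (a new reading comes with each control period).
- ctrl.get_image(name): name is "scene" or "top" or "wrist"; returns a dict with "color" (384x512x3 uint8, red, green, blue), "z_map" (384x512 float32, mm along the optical axis (not along the pixel's ray), 0 where there is no reading), "fx", "fy", "cx", "cy" (pixels), "dist_coeffs" ([k1, k2, p1, p2, k3] as OpenCV has them; the pictures are not rectified), "pose" (4x4, takes a point from camera to world coordinates). Camera axes: x right, y down, z forward; pixel columns grow to the right and rows downward; lengths in mm; the calibration is good to about 2 mm. A picture is of the moment at which its call begins.
- ctrl.close_job(): hands the job in, once; it reports no verdict.
The state is a dict: "t": time; "qpos": joint angles; "qvel": joint speeds; "joint_torque": joint torques, N m; "ee_pos": TCP position; "orientation": TCP orientation; "ft_force": force on the tool from outside, world axes, zero at the start; "moment": the same for the moment, N m; "width": finger opening in mm.
Only numpy, scipy, OpenCV 4.12 (cv2) and the standard library are available. Lean on these libraries where they do the work, as an engineer would, in place of code of your own. Each camera call takes 0.05 s, during which the arm holds its last target.

## Working session

There is one attempt and no reset: what is moved stays moved. The work goes in short steps, Python scripts to look and compute and a shell command to move; the robot and the scene stay as the last step left them, time stands still between calls to the robot, and variables do not carry over. Pictures are saved under pics/ and viewed, and the job is handed in when it is done.

```bash
ls; mkdir -p pics; python3 - <<'E'
from workcell import ctrl
import cv2,numpy as np
o=ctrl.get_obs();print(o)
for n in ("top","scene"):
    im=ctrl.get_image(n);np.savez(f"{n}0.npz",**im)
    print(n,im["fx"],im["fy"],im["cx"],im["cy"],im["dist_coeffs"],im["pose"])
    cv2.imwrite(f"pics/{n}0.png",cv2.resize(im["color"][...,::-1],(800,600)))
E
```

```text
pics
{'t': 0.0, 'qpos': array([-1.16303499e+00,  4.23817134e-01,  1.63065012e+00, -1.46333428e-05,
        1.08862698e+00, -1.89979833e-02]), 'qvel': array([-0.00032939,  0.00023169,  0.00065585,  0.00164824, -0.00057812,
       -0.00047849]), 'joint_torque': array([ 2.54042301e-03, -5.44624507e+01, -2.73666787e+01,  6.45077974e-02,
        2.27211986e-02, -1.29137024e-04]), 'ee_pos': array([ 258.507854  , -568.43796309,  221.93217777]), 'orientation': array([-0.43059864,  1.98731461, -1.9843261 ]), 'ft_force': array([0.04599144, 0.43966974, 0.64398565]), 'moment': array([-0.01673221,  0.00724267, -0.0006365 ]), 'width': 88.12804710579086}
top 416.24205179540223 416.24205179540223 251.00738476014877 189.84911671270746 [0.00778853 0.         0.         0.         0.        ] [[-8.96758774e-03 -9.95096918e-01  9.84972350e-02  4.65133265e+02]
 [-9.99935677e-01  8.23971093e-03 -7.79412712e-03 -1.76531593e+00]
 [ 6.94432313e-03 -9.85607939e-02 -9.95106801e-01  9.42528069e+02]
 [ 0.00000000e+00  0.00000000e+00  0.00000000e+00  1.00000000e+00]]
scene 418.02747443787405 418.02747443787405 255.83725691863816 188.81279658098515 [-0.10566143  0.          0.          0.          0.        ] [[-7.23710901e-01  3.88056612e-01 -5.70661543e-01  1.14903287e+03]
 [ 6.90099822e-01  4.04336557e-01 -6.00228443e-01  6.95193730e+02]
 [-2.18329233e-03 -8.28205297e-01 -5.60420573e-01  6.58847944e+02]
 [ 0.00000000e+00  0.00000000e+00  0.00000000e+00  1.00000000e+00]]
```

View pics/top0.png

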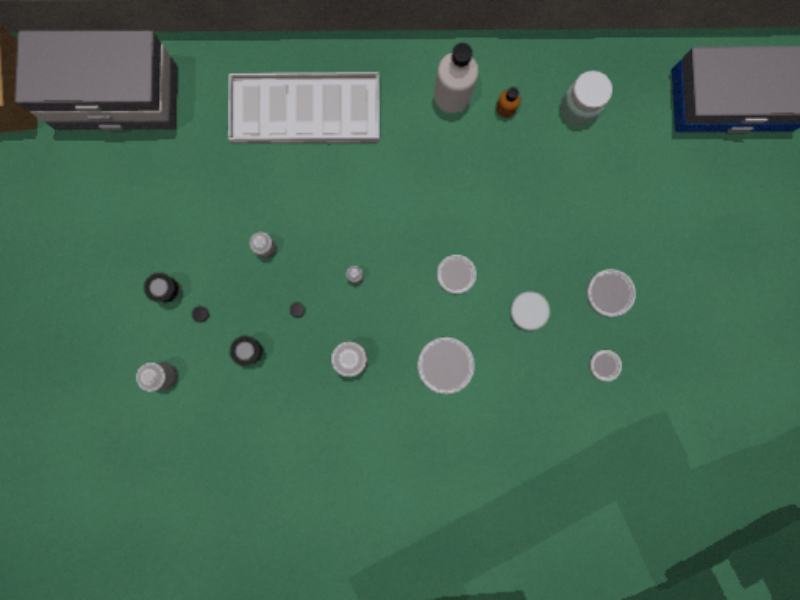

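View pics/scene0.png

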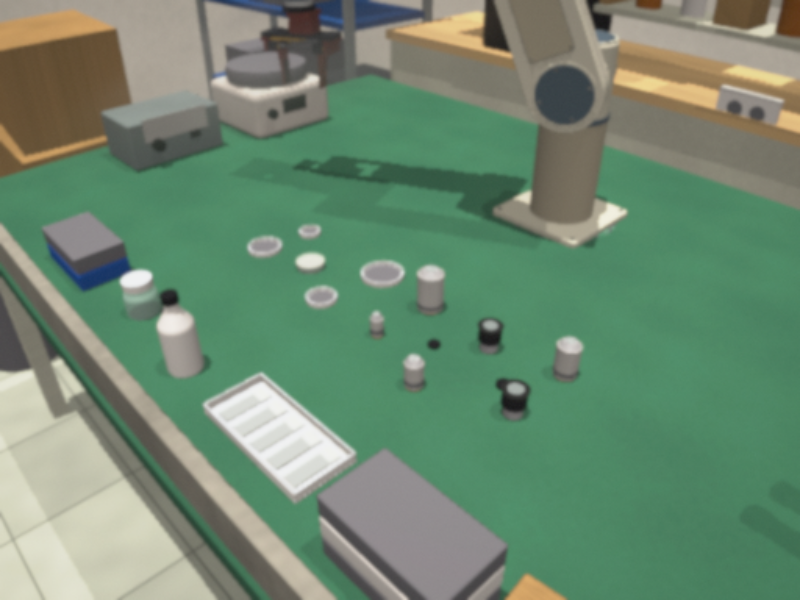

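The top view (800x600 scale) shows the objectives at 1 (355,274), 2 (261,243), 3 (150,377) and 4 (349,358). The cups are at 1 (606,365), 2 (457,274), 3 (611,293) and 4 (446,365). The dish is at (530,311) and the eyepieces at (160,288) and (245,350). Next I'll take enlarged crops.

```bash
cat > h.py <<'E'
import numpy as np,cv2
def w(im,u,v,z):
    """pixel (native) -> world on plane z"""
    K=np.array([[im["fx"],0,im["cx"]],[0,im["fy"],im["cy"]],[0,0,1]],float)
    p=cv2.undistortPoints(np.array([[[u,v]]],float),K,np.array(im["dist_coeffs"],float))[0,0]
    P=im["pose"];d=P[:3,:3]@np.array([p[0],p[1],1]);o=P[:3,3]
    return o+d*(z-o[2])/d[2]
E
python3 - <<'E'
import numpy as np,cv2
im=np.load("top0.npz");c=im["color"][...,::-1]
a=cv2.resize(c[145:260,80:240],(800,575),interpolation=cv2.INTER_CUBIC)  # x5
b=cv2.resize(c[150:260,260:420],(800,550),interpolation=cv2.INTER_CUBIC)
for i,(p,u0,v0) in enumerate(((a,80,145),(b,260,150))):
    cv2.imwrite(f"pics/crop{i}.png",p)
E
```

```text
(no output)
```

View pics/crop0.png

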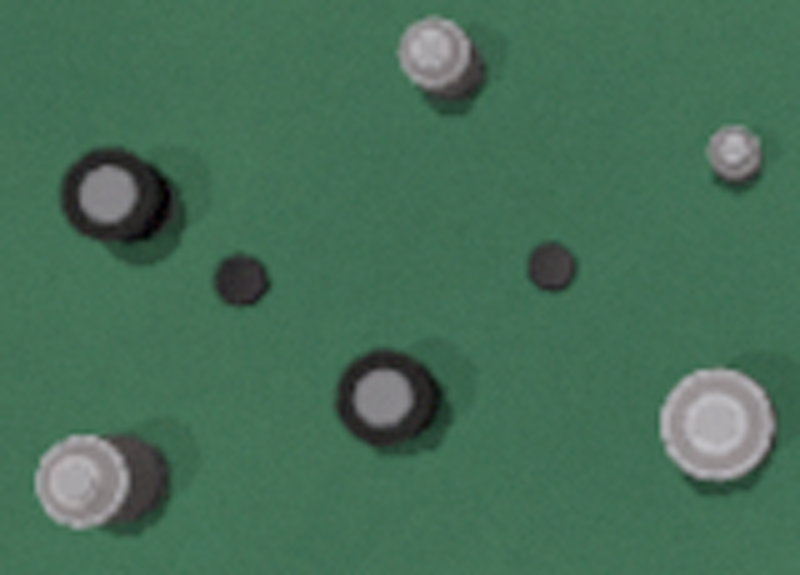

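View pics/crop1.png

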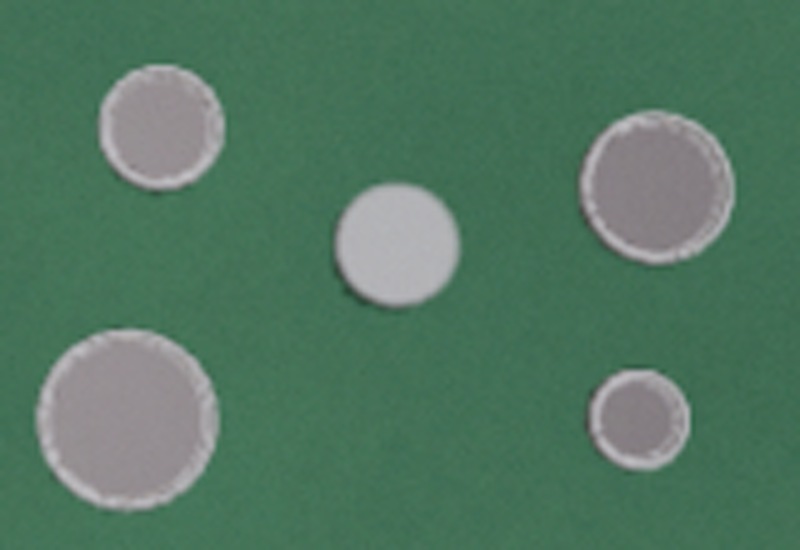

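```bash
python3 - <<'E'
import numpy as np,cv2
from h import w
from scipy.spatial.transform import Rotation as R
im=np.load("top0.npz")
L=dict(o1=(735,153,27,36,0),o2=(435,53,36,46,0),o3=(82,481,46,58,0),o4=(717,424,57,72,0),e1=(110,194,46,46,0),e2=(385,397,48,46,0),
c1=(640,420,51,10,1),c2=(162,127,63,10,1),c3=(657,187,77,10,1),c4=(128,419,91,10,1),dish=(397,244,62,15,1))
for k,(x,y,r,z,i) in L.items():
    u0,v0=[(80,145),(260,150)][i]
    u=u0+(x+.5)/5-.5;v=v0+(y+.5)/5-.5
    p=w(im,u,v,z);q=w(im,u+r/5,v,z)
    print(k,p.round(1),"diam",round(2*np.linalg.norm(q-p),1), "depthmap z_world", np.round((im['pose'][:3,3]+im['pose'][:3,:3]@(np.array([(u-im['cx'])/im['fx'],(v-im['cy'])/im['fy'],1])*im['z_map'][int(round(v)),int(round(u))]))[2],1))
print(R.from_rotvec([-0.43059864,  1.98731461, -1.9843261 ]).as_matrix().round(3))
E
```

```text
o1 [587.6  44.4  36. ] diam 23.7 depthmap z_world 43.0
o2 [631.2 174.4  46. ] diam 31.3 depthmap z_world 55.4
o3 [447.8 318.1  58. ] diam 38.5 depthmap z_world 67.5
o4 [469.1  50.4  72. ] diam 47.4 depthmap z_world 78.2
e1 [570.5 313.8  46. ] diam 39.6 depthmap z_world 44.7
e2 [482.  194.2  46. ] diam 41.1 depthmap z_world 48.6
c1 [ 456.8 -313.    10. ] diam 45.5 depthmap z_world 4.8
c2 [ 590.4 -102.    10. ] diam 57.0 depthmap z_world 5.9
c3 [ 561.3 -325.    10. ] diam 69.5 depthmap z_world 5.4
c4 [459.2 -84.4  10. ] diam 81.2 depthmap z_world 4.7
dish [ 536.1 -205.7   15. ] diam 55.5 depthmap z_world 15.0
[[-0.91  -0.001  0.414]
 [-0.414  0.001 -0.91 ]
 [-0.    -1.    -0.002]]
```

All the sizes and heights agree with the spec. I'll keep the current jaw orientation and take the largest first.

```bash
cat > g.py <<'E'
import sys,numpy as np
from workcell import ctrl
from scipy.spatial.transform import Rotation as R
T=np.array([float(v) for v in sys.argv[1:4]])
o=ctrl.get_obs();M=R.from_rotvec(o["orientation"])
print("t",round(o["t"],2),"pos",o["ee_pos"].round(1),"w",round(o["width"],1),"F",o["ft_force"].round(1),"q",o["qpos"].round(2))
M0=np.array([[-.91,0,.414],[-.414,0,-.91],[0,-1,0]])
e=M.inv()*R.from_matrix(M0)
print("shift cm",(M.inv().apply(T-o["ee_pos"])/10).round(2),"turn",e.as_rotvec().round(4))
E
python3 g.py 469.1 50.4 160
```

```text
t 0.1 pos [ 258.5 -568.5  222. ] w 87.8 F [ 0.3  0.5 -0.8] q [-1.16  0.42  1.63  0.    1.09 -0.02]
shift cm [-44.78   6.26 -47.61] turn [ 0.0014 -0.0002 -0.    ]
```

```bash
python3 -m jog '[[1,[-44.8,3,-47.6],[0,0,0]],[1,[-44.8,3,-47.6],[0,0,0]],[1,[-44.8,3,-47.6],[0,0,0]],[1,[-44.8,3,-47.6],[0,0,0]],[1,[-44.8,3,-47.6],[0,0,0]],[1,[-44.8,3,-47.6],[0,0,0]],[1,[-44.8,3,-47.6],[0,0,0]],[1,[-44.8,3,-47.6],[0,0,0]]]'; python3 g.py 469.1 50.4 160
```

```text
t: 0.9
ee_pos: [387.6, -188.8, 204.2]
orientation: [-0.43, 1.986, -1.986]
ft_force: [0.6, -1.0, -0.3]
width: 87.9
t 0.9 pos [ 387.6 -188.8  204.2] w 87.9 F [ 0.6 -1.  -0.3] q [-0.48  0.16  2.06  0.    0.92  0.66]
shift cm [-17.31   4.43 -18.41] turn [ 0.     -0.0007 -0.0001]
```

```bash
python3 -m jog '[[1,[-17.3,4.4,-18.4],[0,0,0]],[1,[-17.3,4.4,-18.4],[0,0,0]],[1,[-17.3,4.4,-18.4],[0,0,0]],[1,[-17.3,4.4,-18.4],[0,0,0]],[1,[-17.3,4.4,-18.4],[0,0,0]],[1,[-17.3,4.4,-18.4],[0,0,0]],[1,[-17.3,4.4,-18.4],[0,0,0]],[1,[-17.3,4.4,-18.4],[0,0,0]]]'; python3 g.py 469.1 50.4 25
python3 - <<'E'
from workcell import ctrl
import cv2
im=ctrl.get_image("wrist");cv2.imwrite("pics/w1.png",cv2.resize(im["color"][...,::-1],(768,576)))
print(im["pose"].round(2))
E
```

```text
t: 1.7
ee_pos: [468.3, 47.8, 160.2]
orientation: [-0.431, 1.986, -1.986]
ft_force: [0.8, 0.3, 0.3]
width: 88.0
t 1.7 pos [468.3  47.8 160.2] w 88.0 F [0.8 0.3 0.3] q [ 0.08  0.29  2.01 -0.    0.84  1.22]
shift cm [-0.19 13.52 -0.2 ] turn [ 0.0001 -0.      0.001 ]
[[ 4.1000e-01 -8.7000e-01 -2.7000e-01  5.4429e+02]
 [-9.1000e-01 -3.9000e-01 -1.2000e-01  8.2550e+01]
 [-0.0000e+00  3.0000e-01 -9.5000e-01  3.2209e+02]
 [ 0.0000e+00  0.0000e+00  0.0000e+00  1.0000e+00]]
```

View pics/w1.png

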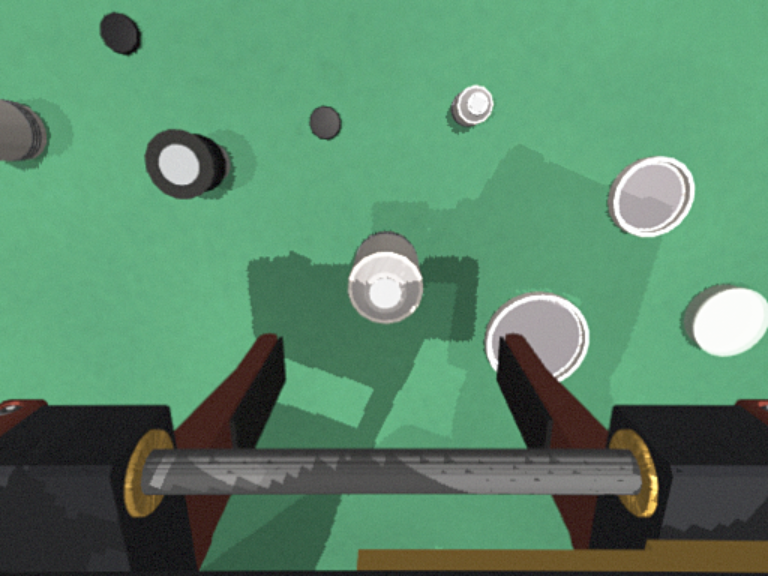

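The wrist view shows objective 4's barrel top at about (386,287), between the jaws. I'll check that position against the top-camera one.

```bash
python3 - <<'E'
from workcell import ctrl
from h import w
im=ctrl.get_image("wrist")
s=1.5
for n,x,y,z in (("o4",386,287,72),("o1",474,104,36),("c4",537,340,10),("c2",651,197,10)): print(n,w(im,(x+.5)/s-.5,(y+.5)/s-.5,z).round(1))
E
python3 g.py 469.1 50.4 25
```

```text
o4 [470.1  51.6  72. ]
o1 [588.4  46.4  36. ]
c4 [460.9 -81.6  10. ]
c2 [589.8 -98.9  10. ]
t 1.8 pos [468.5  47.2 160.5] w 87.7 F [-0.1  0.8 -0.3] q [ 0.08  0.29  2.01 -0.    0.84  1.22]
shift cm [-0.19 13.55 -0.27] turn [-0.     -0.002   0.0002]
```

```bash
python3 -m jog '[[1,[-0.2,4,-0.3],[0,0,0]],[1,[-0.2,7,-0.3],[0,0,0]],[1,[-0.2,10,-0.3],[0,0,0]],[1,[-0.2,12,-0.3],[0,0,0]],[1,[-0.2,13.5,-0.3],[0,0,0]],[1,[-0.2,13.5,-0.3],[0,0,0]],[1,[-0.2,13.5,-0.3],[0,0,0]]]'; python3 g.py 469.1 50.4 25
```

```text
t: 2.5
ee_pos: [469.5, 51.0, 25.7]
orientation: [-0.429, 1.987, -1.987]
ft_force: [0.1, 0.4, 0.7]
width: 87.6
t 2.5 pos [469.5  51.   25.7] w 87.6 F [0.1 0.4 0.7] q [ 0.08  0.55  2.06 -0.    0.53  1.23]
shift cm [0.06 0.07 0.04] turn [ 0.     -0.0019  0.0002]
```

```bash
python3 -m jog '[[0.45,[0,0,0],[0,0,0]],[0.4,[0,0,0],[0,0,0]],[0.3,[0,0,0],[0,0,0]],[0.3,[0,0,0],[0,0,0]],[0.3,[0,0,0],[0,0,0]],[0.3,[0,0,0],[0,0,0]],[0.3,[0,0,0],[0,0,0]],[0.3,[0,0,0],[0,0,0]]]'; python3 g.py 469.1 50.4 25
```

```text
t: 3.3
ee_pos: [469.5, 52.1, 25.5]
orientation: [-0.43, 1.986, -1.986]
ft_force: [-0.5, 0.7, 3.2]
width: 45.7
t 3.3 pos [469.5  52.1  25.5] w 45.7 F [-0.5  0.7  3.2] q [0.09 0.55 2.06 0.   0.53 1.23]
shift cm [0.11 0.05 0.14] turn [ 0.     -0.0001 -0.0001]
```

```bash
python3 -m jog '[[0,[0,-1,0],[0,0,0]],[0,[0,-4,0],[0,0,0]],[0,[0,-8,0],[0,0,0]],[0,[0,-10,0],[0,0,0]],[0,[0,-10,0],[0,0,0]],[0,[0,-10,0],[0,0,0]]]'; python3 g.py 460 -83.5 70
```

```text
t: 3.9
ee_pos: [469.2, 51.9, 125.3]
orientation: [-0.43, 1.986, -1.986]
ft_force: [0.4, -0.4, -1.9]
width: 45.5
t 3.9 pos [469.2  51.9 125.3] w 45.5 F [ 0.4 -0.4 -1.9] q [ 0.09  0.35  2.03 -0.    0.76  1.23]
shift cm [ 6.45  5.53 11.95] turn [-0.0001 -0.0002 -0.0004]
```

```bash
python3 -m jog '[[0,[1.6,0,3],[0,0,0]],[0,[3.3,0,6],[0,0,0]],[0,[4.9,0,9],[0,0,0]],[0,[6.45,0,11.95],[0,0,0]],[0,[6.45,3,11.95],[0,0,0]],[0,[6.45,5.5,11.95],[0,0,0]],[0,[6.45,5.5,11.95],[0,0,0]],[0,[6.45,5.5,11.95],[0,0,0]]]'; python3 g.py 460 -83.5 30
python3 - <<'E'
from workcell import ctrl
import cv2
im=ctrl.get_image("wrist");cv2.imwrite("pics/w2.png",cv2.resize(im["color"][...,::-1],(768,576)))
im=ctrl.get_image("top");cv2.imwrite("pics/t2.png",cv2.resize(im["color"][150:270,240:400,::-1],(800,600)))
E
```

```text
t: 4.7
ee_pos: [459.0, -83.2, 69.2]
orientation: [-0.434, 1.989, -1.985]
ft_force: [0.6, -0.2, -1.4]
width: 45.6
t 4.7 pos [459.  -83.2  69.2] w 45.6 F [ 0.6 -0.2 -1.4] q [-0.2   0.46  2.06  0.    0.63  0.94]
shift cm [-0.09  3.92  0.08] turn [ 0.0022 -0.0001  0.003 ]
```

View pics/w2.png

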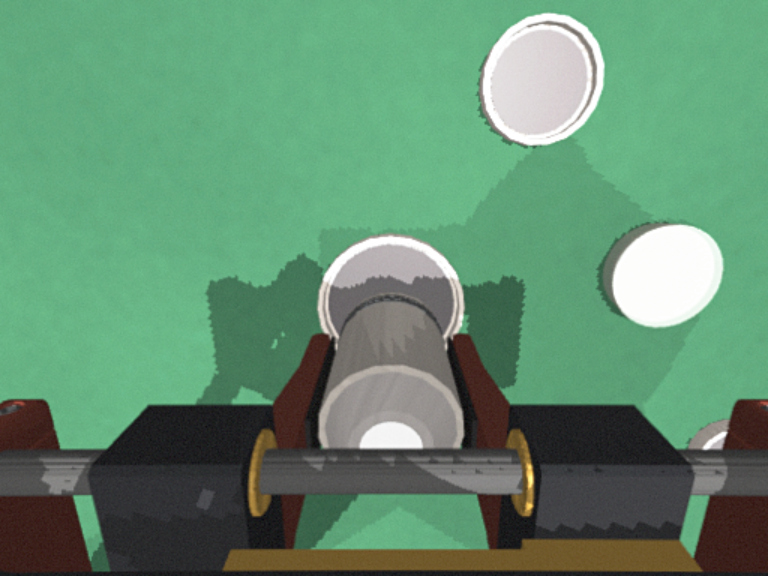

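Objective 4 hangs centred in the jaws. Cup 4 is around (391,300) and lines up laterally. Next I lower it slowly.

```bash
python3 -m jog '[[0,[0,2,0.1],[0,0,0]],[0,[0,3.2,0.1],[0,0,0]],[0,[0,3.5,0.1],[0,0,0]],[0,[0,3.7,0.1],[0,0,0]],[0,[0,3.85,0.1],[0,0,0]],[0,[0,3.9,0.1],[0,0,0]],[0,[0,3.9,0.1],[0,0,0]]]'; python3 g.py 460 -83.5 29.5
```

```text
t: 5.5
ee_pos: [460.9, -84.4, 31.6]
orientation: [-0.43, 1.985, -1.986]
ft_force: [-0.2, 0.3, -2.2]
width: 45.6
t 5.5 pos [460.9 -84.4  31.6] w 45.6 F [-0.2  0.3 -2.2] q [-0.21  0.53  2.07 -0.    0.54  0.94]
shift cm [ 0.04  0.21 -0.12] turn [-0.0003 -0.0001 -0.0004]
```

```bash
python3 -m jog '[[0,[0,0.1,0],[0,0,0]],[0,[0,0.2,0],[0,0,0]],[0,[0,0.25,0],[0,0,0]],[0,[0,0.25,0],[0,0,0]]]'; python3 g.py 460 -83.5 29.5
```

```text
t: 5.9
ee_pos: [460.8, -84.4, 29.5]
orientation: [-0.43, 1.985, -1.986]
ft_force: [-2.0, -0.2, 7.5]
width: 45.5
t 5.9 pos [460.8 -84.4  29.5] w 45.5 F [-2.  -0.2  7.5] q [-0.21  0.54  2.07  0.    0.53  0.94]
shift cm [ 0.04 -0.   -0.12] turn [-0.0002 -0.0001 -0.0003]
```

Contact with the cup floor shows as +7.5 N. I release, then retreat upward.

```bash
python3 -m jog '[[0.6,[0,-0.05,0],[0,0,0]],[0.75,[0,-0.05,0],[0,0,0]],[0.8,[0,-0.05,0],[0,0,0]],[0.9,[0,-0.05,0],[0,0,0]],[1,[0,-0.05,0],[0,0,0]]]'; python3 -m jog '[[1,[0,-3,0],[0,0,0]],[1,[0,-8,0],[0,0,0]],[1,[0,-12,0],[0,0,0]],[1,[0,-12,0],[0,0,0]],[1,[0,-12,0],[0,0,0]]]'; python3 g.py 448.5 318.5 150
```

```text
t: 6.4
ee_pos: [460.6, -84.4, 29.3]
orientation: [-0.43, 1.986, -1.986]
ft_force: [0.7, -0.2, -0.3]
width: 81.0
t: 6.9
ee_pos: [461.1, -84.5, 150.0]
orientation: [-0.428, 1.984, -1.986]
ft_force: [-0.1, 0.2, -0.8]
width: 88.0
t 6.9 pos [461.1 -84.5 150. ] w 88.0 F [-0.1  0.2 -0.8] q [-0.21  0.31  2.02  0.    0.81  0.94]
shift cm [-1.554e+01 -2.000e-02 -3.720e+01] turn [-0.0013 -0.0002 -0.0018]
```

```bash
python3 -m jog '[[1,[-15.5,0,-37.2],[0,0,0]],[1,[-15.5,0,-37.2],[0,0,0]],[1,[-15.5,0,-37.2],[0,0,0]],[1,[-15.5,0,-37.2],[0,0,0]],[1,[-15.5,0,-37.2],[0,0,0]],[1,[-15.5,0,-37.2],[0,0,0]],[1,[-15.5,0,-37.2],[0,0,0]],[1,[-15.5,0,-37.2],[0,0,0]]]' ; python3 -m jog '[[1,[0,0,0],[0,0,0]],[1,[0,0,0],[0,0,0]]]'; python3 g.py 448.5 318.5 150
```

```text
t: 7.7
ee_pos: [446.2, 316.8, 147.0]
orientation: [-0.435, 1.985, -1.988]
ft_force: [1.4, -0.0, -0.0]
width: 87.6
t: 7.9
ee_pos: [446.3, 315.6, 147.1]
orientation: [-0.437, 1.984, -1.987]
ft_force: [0.3, -0.3, -0.3]
width: 87.6
t 7.9 pos [446.3 315.6 147.1] w 87.6 F [ 0.3 -0.3 -0.3] q [ 0.59  0.41  1.86 -0.    0.88  1.74]
shift cm [-0.32 -0.29 -0.17] turn [-0.0008  0.0025  0.004 ]
```

```bash
python3 - <<'E'
from workcell import ctrl
import cv2
im=ctrl.get_image("wrist");cv2.imwrite("pics/w3.png",cv2.resize(im["color"][...,::-1],(768,576)))
E
```

```text
(no output)
```

View pics/w3.png

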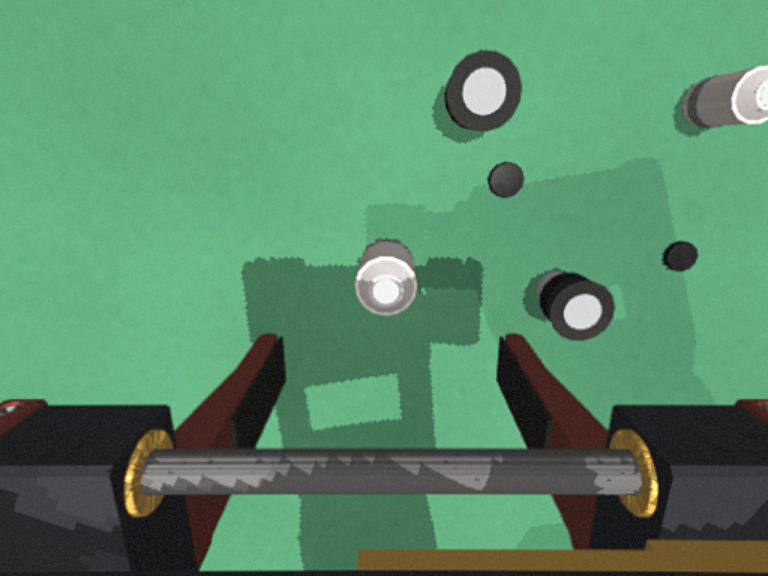

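```bash
python3 g.py 448.5 318.5 24
```

```text
t 7.95 pos [446.4 314.5 147.3] w 88.1 F [-0.9 -0.3 -0.2] q [ 0.59  0.41  1.86 -0.    0.88  1.74]
shift cm [-0.4  12.33 -0.29] turn [-0.0009  0.0008  0.004 ]
```

Objective 3 sits at (386,287) between the jaws. Eyepiece 2, at (583,310), is clear of the right finger.

```bash
python3 -m jog '[[1,[-0.3,4,-0.2],[0,0,0]],[1,[-0.3,7,-0.2],[0,0,0]],[1,[-0.3,10,-0.2],[0,0,0]],[1,[-0.3,12.3,-0.2],[0,0,0]],[1,[-0.3,12.3,-0.2],[0,0,0]],[1,[-0.3,12.3,-0.2],[0,0,0]]]'; python3 g.py 448.5 318.5 24; python3 -m jog '[[0.45,[0,0,0],[0,0,0]],[0.4,[0,0,0],[0,0,0]],[0.3,[0,0,0],[0,0,0]],[0.2,[0,0,0],[0,0,0]],[0.2,[0,0,0],[0,0,0]],[0.2,[0,0,0],[0,0,0]],[0,[0,0,0],[0,0,0]],[0,[0,0,0],[0,0,0]]]'; python3 g.py 448 318 25
```

```text
t: 8.55
ee_pos: [449.5, 316.9, 26.0]
orientation: [-0.431, 1.987, -1.988]
ft_force: [0.4, -0.0, 0.2]
width: 87.9
t 8.55 pos [449.5 316.9  26. ] w 87.9 F [ 0.4 -0.   0.2] q [ 0.59  0.62  1.89 -0.    0.64  1.74]
shift cm [ 0.03  0.2  -0.19] turn [-0.0004 -0.0019  0.002 ]
t: 9.35
ee_pos: [449.8, 318.6, 26.4]
orientation: [-0.43, 1.986, -1.986]
ft_force: [-0.5, 1.4, 1.6]
width: 37.4
t 9.35 pos [449.8 318.6  26.4] w 37.4 F [-0.5  1.4  1.6] q [0.59 0.62 1.89 0.   0.64 1.74]
shift cm [ 0.19  0.14 -0.02] turn [ 0.0001 -0.0001 -0.0001]
```

```bash
python3 -m jog '[[0,[0,-1,0],[0,0,0]],[0,[0,-4,0],[0,0,0]],[0,[0,-8,0],[0,0,0]],[0,[0,-12,0],[0,0,0]],[0,[0,-12,0],[0,0,0]],[0,[0,-12,0],[0,0,0]]]'; python3 g.py 561.5 -323.5 146
```

```text
t: 9.95
ee_pos: [450.1, 318.6, 147.5]
orientation: [-0.428, 1.986, -1.984]
ft_force: [-0.1, -0.3, -1.3]
width: 37.7
t 9.95 pos [450.1 318.6 147.5] w 37.7 F [-0.1 -0.3 -1.3] q [ 0.59  0.42  1.85 -0.    0.87  1.74]
shift cm [16.44  0.09 63.07] turn [ 0.0003 -0.0001 -0.0022]
```

```bash
python3 -m jog '[[0,[0.8,0,3],[0,0,0]],[0,[1.8,0,7],[0,0,0]],[0,[2.9,0,11],[0,0,0]],[0,[3.9,0,15],[0,0,0]],[0,[4.9,0,19],[0,0,0]],[0,[6,0,23],[0,0,0]],[0,[7,0,27],[0,0,0]],[0,[8,0,31],[0,0,0]]]';python3 -m jog '[[0,[1,0,4],[0,0,0]],[0,[2.1,0,8],[0,0,0]],[0,[3.1,0,12],[0,0,0]],[0,[4.2,0,16],[0,0,0]],[0,[5.2,0,20],[0,0,0]],[0,[6.3,0,24],[0,0,0]],[0,[7.3,0,28],[0,0,0]],[0,[8.0,0,30.5],[0,0,0]]]'; python3 -m jog '[[0,[0,0,0],[0,0,0]],[0,[0,0,0],[0,0,0]]]';python3 g.py 561.5 -323.5 60
```

```text
t: 10.75
ee_pos: [503.9, 1.5, 144.7]
orientation: [-0.434, 1.988, -1.986]
ft_force: [0.9, 0.5, -0.8]
width: 38.0
t: 11.55
ee_pos: [557.8, -309.9, 144.1]
orientation: [-0.431, 1.989, -1.986]
ft_force: [0.4, 0.2, -0.8]
width: 38.0
t: 11.75
ee_pos: [557.3, -307.1, 144.3]
orientation: [-0.432, 1.99, -1.985]
ft_force: [0.6, 1.1, -1.9]
width: 37.5
t 11.75 pos [ 557.3 -307.1  144.3] w 37.5 F [ 0.6  1.1 -1.9] q [-0.52  0.53  1.65  0.    0.96  0.62]
shift cm [0.27 8.42 1.7 ] turn [ 0.0033 -0.0014  0.0021]
```

```bash
python3 -m jog '[[0,[0.3,0,1.7],[0,0,0]],[0,[0.3,3,1.7],[0,0,0]],[0,[0.3,6,1.7],[0,0,0]],[0,[0.3,8,1.7],[0,0,0]],[0,[0.3,8.4,1.7],[0,0,0]],[0,[0.3,8.4,1.7],[0,0,0]]]';python3 g.py 561.5 -323.5 30.5
python3 - <<'E'
from workcell import ctrl
import cv2
from h import w
im=ctrl.get_image("wrist");cv2.imwrite("pics/w4.png",cv2.resize(im["color"][...,::-1],(768,576)))
E
```

```text
t: 12.35
ee_pos: [562.8, -323.6, 61.7]
orientation: [-0.433, 1.987, -1.984]
ft_force: [-0.7, -0.3, -1.6]
width: 37.8
t 12.35 pos [ 562.8 -323.6   61.7] w 37.8 F [-0.7 -0.3 -1.6] q [-0.54  0.66  1.65 -0.    0.83  0.6 ]
shift cm [ 0.1   3.12 -0.06] turn [0.0014 0.0008 0.001 ]
```

View pics/w4.png

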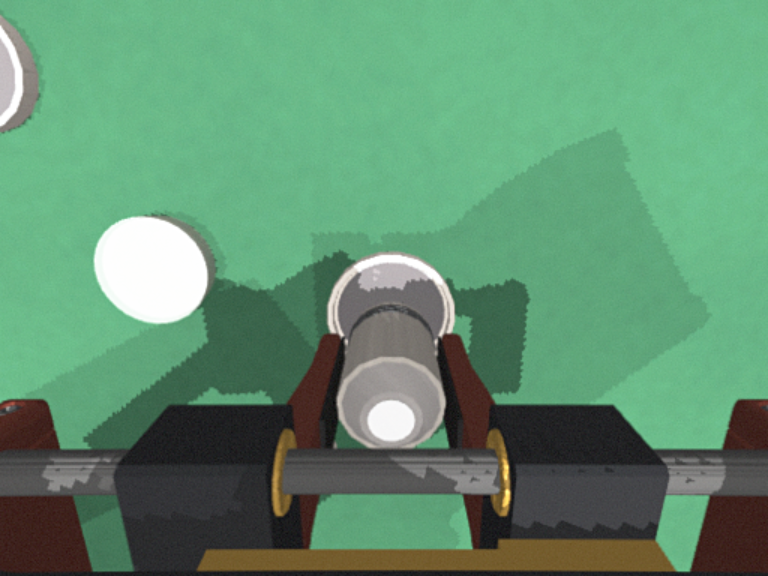

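Objective 3 lines up with cup 3, which is centred near (391,310). The dish at (155,268) is well away. I lower it.

```bash
python3 -m jog '[[0,[0,1.5,0],[0,0,0]],[0,[0,2.4,0],[0,0,0]],[0,[0,2.7,0],[0,0,0]],[0,[0,2.9,0],[0,0,0]],[0,[0,3.1,0],[0,0,0]],[0,[0,3.1,0],[0,0,0]]]';python3 g.py 561.5 -323.5 30.5
```

```text
t: 13.0
ee_pos: [563.0, -324.4, 31.3]
orientation: [-0.43, 1.986, -1.986]
ft_force: [1.1, 0.6, -0.6]
width: 38.2
t 13.0 pos [ 563.  -324.4   31.3] w 38.2 F [ 1.1  0.6 -0.6] q [-0.54  0.71  1.66  0.    0.78  0.6 ]
shift cm [ 0.1   0.08 -0.14] turn [-0.     -0.0002 -0.    ]
```

```bash
python3 -m jog '[[0,[0,0.05,0],[0,0,0]],[0,[0,0.1,0],[0,0,0]],[0,[0,0.15,0],[0,0,0]],[0,[0,0.15,0],[0,0,0]]]';python3 g.py 561.5 -323.5 30.5
```

```text
t: 13.4
ee_pos: [563.2, -324.4, 30.4]
orientation: [-0.43, 1.985, -1.986]
ft_force: [-2.0, 0.2, 4.4]
width: 38.1
t 13.4 pos [ 563.2 -324.4   30.4] w 38.1 F [-2.   0.2  4.4] q [-0.54  0.71  1.66 -0.    0.77  0.6 ]
shift cm [ 0.11 -0.01 -0.15] turn [-0.0004 -0.0002 -0.0003]
```

```bash
python3 -m jog '[[0.5,[0,-0.03,0],[0,0,0]],[0.6,[0,-0.03,0],[0,0,0]],[0.7,[0,-0.03,0],[0,0,0]],[0.9,[0,-0.03,0],[0,0,0]],[1,[0,-0.03,0],[0,0,0]],[1,[0,-0.03,0],[0,0,0]]]'; python3 -m jog '[[1,[0,-3,0],[0,0,0]],[1,[0,-8,0],[0,0,0]],[1,[0,-12,0],[0,0,0]],[1,[0,-12,0],[0,0,0]],[1,[0,-12,0],[0,0,0]]]'; python3 g.py 631.5 175 150
```

```text
t: 14.0
ee_pos: [562.9, -324.3, 30.0]
orientation: [-0.43, 1.986, -1.986]
ft_force: [0.5, -0.7, 0.1]
width: 80.2
t: 14.5
ee_pos: [563.4, -324.6, 151.2]
orientation: [-0.429, 1.983, -1.987]
ft_force: [-0.5, 0.1, -0.7]
width: 88.1
t 14.5 pos [ 563.4 -324.6  151.2] w 88.1 F [-0.5  0.1 -0.7] q [-0.54  0.54  1.62  0.    0.98  0.6 ]
shift cm [-26.88   0.08 -42.66] turn [-0.0019 -0.0001 -0.0013]
```

```bash
python3 -m jog '[[1,[-26.9,0,-42.7],[0,0,0]],[1,[-26.9,0,-42.7],[0,0,0]],[1,[-26.9,0,-42.7],[0,0,0]],[1,[-26.9,0,-42.7],[0,0,0]],[1,[-26.9,0,-42.7],[0,0,0]],[1,[-26.9,0,-42.7],[0,0,0]],[1,[-26.9,0,-42.7],[0,0,0]],[1,[-26.9,0,-42.7],[0,0,0]]]';  python3 g.py 631.5 175 150
```

```text
t: 15.3
ee_pos: [615.6, 73.9, 148.0]
orientation: [-0.434, 1.987, -1.987]
ft_force: [0.2, -0.8, 0.3]
width: 87.5
t 15.3 pos [615.6  73.9 148. ] w 87.5 F [ 0.2 -0.8  0.3] q [ 0.1   0.51  1.69 -0.    0.95  1.24]
shift cm [-5.63 -0.21 -8.54] turn [ 0.0011 -0.0002  0.0034]
```

```bash
python3 -m jog '[[1,[-2.8,0,-4.2],[0,0,0]],[1,[-5.4,0,-8.3],[0,0,0]],[1,[-5.4,0,-8.3],[0,0,0]],[1,[-5.4,3,-8.3],[0,0,0]],[1,[-5.4,3,-8.3],[0,0,0]],[1,[-5.4,3,-8.3],[0,0,0]]]';  python3 g.py 631.5 175 18
python3 - <<'E'
from workcell import ctrl
import cv2
im=ctrl.get_image("wrist");cv2.imwrite("pics/w5.png",cv2.resize(im["color"][...,::-1],(768,576)))
E
```

```text
t: 15.9
ee_pos: [630.3, 168.9, 118.5]
orientation: [-0.434, 1.987, -1.988]
ft_force: [0.3, 0.1, 0.7]
width: 87.5
t 15.9 pos [630.3 168.9 118.5] w 87.5 F [0.3 0.1 0.7] q [ 0.24  0.59  1.63 -0.    0.93  1.39]
shift cm [-0.4  10.05 -0.5 ] turn [ 0.0007 -0.0008  0.0041]
```

View pics/w5.png

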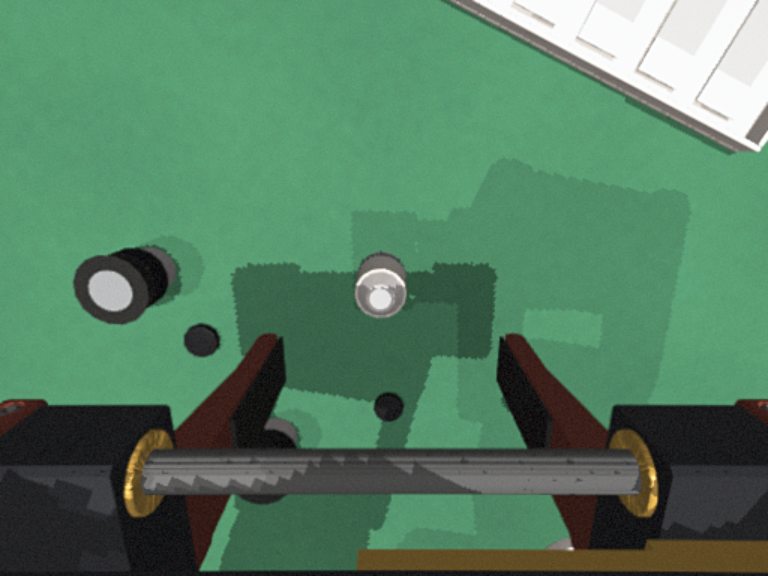

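Objective 2 is at (380,292), between the jaws. The eyepiece at (115,288) is well clear of them.

```bash
python3 -m jog '[[1,[-0.3,3,-0.45],[0,0,0]],[1,[-0.3,6,-0.45],[0,0,0]],[1,[-0.3,9,-0.45],[0,0,0]],[1,[-0.3,10,-0.45],[0,0,0]],[1,[-0.3,10,-0.45],[0,0,0]],[1,[-0.3,10,-0.45],[0,0,0]]]'; python3 g.py 631.5 175 18; python3 -m jog '[[0.4,[0,0,0],[0,0,0]],[0.4,[0,0,0],[0,0,0]],[0.3,[0,0,0],[0,0,0]],[0.3,[0,0,0],[0,0,0]],[0.2,[0,0,0],[0,0,0]],[0.2,[0,0,0],[0,0,0]],[0,[0,0,0],[0,0,0]],[0,[0,0,0],[0,0,0]]]'; python3 g.py 591 -101 18
```

```text
t: 16.55
ee_pos: [633.7, 175.2, 21.6]
orientation: [-0.428, 1.985, -1.985]
ft_force: [0.0, -0.4, 0.3]
width: 87.8
t 16.55 pos [633.7 175.2  21.6] w 87.8 F [ 0.  -0.4  0.3] q [ 0.25  0.73  1.64 -0.    0.77  1.4 ]
shift cm [ 0.21  0.36 -0.07] turn [-0.0003 -0.0006 -0.0018]
t: 17.35
ee_pos: [632.6, 175.3, 20.1]
orientation: [-0.43, 1.986, -1.986]
ft_force: [0.1, 0.1, 0.0]
width: 29.6
t 17.35 pos [632.6 175.3  20.1] w 29.6 F [0.1 0.1 0. ] q [0.25 0.73 1.64 0.   0.77 1.4 ]
shift cm [15.22  0.21 23.43] turn [ 0.0001 -0.0002  0.0001]
```

```bash
python3 -m jog '[[0,[0,-1,0],[0,0,0]],[0,[0,-4,0],[0,0,0]],[0,[0,-8,0],[0,0,0]],[0,[0,-10,0],[0,0,0]],[0,[1,-10,1.5],[0,0,0]],[0,[3,-10,4.7],[0,0,0]],[0,[5,-10,7.8],[0,0,0]],[0,[7,-10,10.9],[0,0,0]]]'; python3 -m jog '[[0,[2.1,0,3.2],[0,0,0]],[0,[4.2,0,6.4],[0,0,0]],[0,[6.3,0,9.6],[0,0,0]],[0,[8.2,0,12.5],[0,0,0]],[0,[8.2,0,12.5],[0,0,0]],[0,[8.2,3,12.5],[0,0,0]],[0,[8.2,5,12.5],[0,0,0]],[0,[8.2,5,12.5],[0,0,0]]]'; python3 g.py 591 -101 25
python3 - <<'E'
from workcell import ctrl
import cv2
im=ctrl.get_image("wrist");cv2.imwrite("pics/w6.png",cv2.resize(im["color"][...,::-1],(768,576)))
E
```

```text
t: 18.15
ee_pos: [612.3, 44.9, 119.0]
orientation: [-0.433, 1.986, -1.986]
ft_force: [-0.4, -0.8, -1.1]
width: 29.5
t: 18.95
ee_pos: [587.9, -100.3, 66.8]
orientation: [-0.437, 1.991, -1.986]
ft_force: [0.3, 0.4, -1.1]
width: 29.6
t 18.95 pos [ 587.9 -100.3   66.8] w 29.6 F [ 0.3  0.4 -1.1] q [-0.19  0.6   1.77  0.    0.78  0.96]
shift cm [-0.28  4.18  0.21] turn [ 0.004  -0.0004  0.0056]
```

View pics/w6.png

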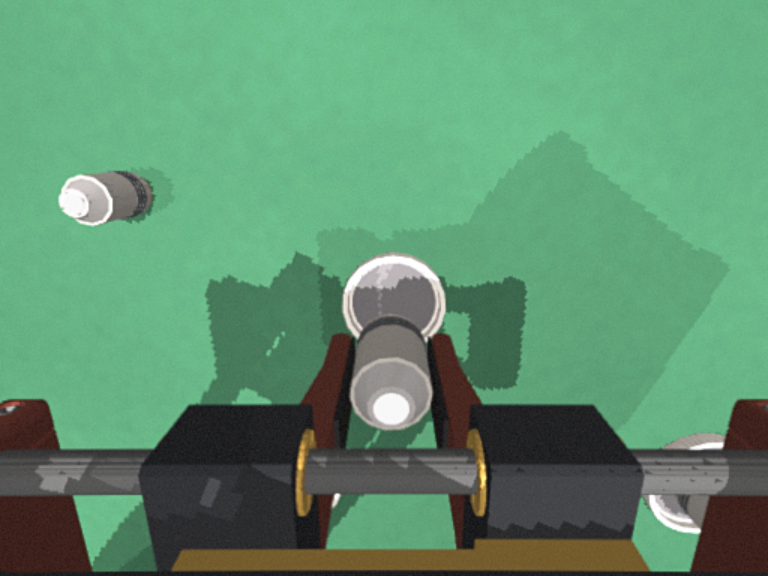

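```bash
python3 -m jog '[[0,[-0.15,2,0.15],[0,0,0]],[0,[-0.15,3.2,0.15],[0,0,0]],[0,[-0.15,3.6,0.15],[0,0,0]],[0,[-0.15,3.9,0.15],[0,0,0]],[0,[-0.15,4.1,0.15],[0,0,0]],[0,[-0.15,4.1,0.15],[0,0,0]]]';python3 g.py 591 -101 24
```

```text
t: 19.6
ee_pos: [593.3, -101.4, 29.4]
orientation: [-0.43, 1.985, -1.986]
ft_force: [-0.3, 0.5, -0.5]
width: 29.2
t 19.6 pos [ 593.3 -101.4   29.4] w 29.2 F [-0.3  0.5 -0.5] q [-0.19  0.66  1.77  0.    0.71  0.95]
shift cm [ 0.19  0.54 -0.13] turn [-0.0002 -0.0001 -0.0003]
```

```bash
python3 -m jog '[[0,[0.15,0.2,-0.05],[0,0,0]],[0,[0.15,0.4,-0.05],[0,0,0]],[0,[0.15,0.5,-0.05],[0,0,0]],[0,[0.15,0.55,-0.05],[0,0,0]],[0,[0.15,0.55,-0.05],[0,0,0]]]';python3 g.py 591 -101 24
```

```text
t: 20.1
ee_pos: [591.5, -101.6, 24.0]
orientation: [-0.43, 1.986, -1.986]
ft_force: [-1.8, 0.8, 4.3]
width: 29.2
t 20.1 pos [ 591.5 -101.6   24. ] w 29.2 F [-1.8  0.8  4.3] q [-0.19  0.67  1.78  0.    0.7   0.95]
shift cm [ 0.02  0.   -0.08] turn [ 0.0001 -0.0002  0.0001]
```

```bash
python3 -m jog '[[0.5,[0,-0.03,0],[0,0,0]],[0.6,[0,-0.03,0],[0,0,0]],[0.7,[0,-0.03,0],[0,0,0]],[0.9,[0,-0.03,0],[0,0,0]],[1,[0,-0.03,0],[0,0,0]],[1,[0,-0.03,0],[0,0,0]]]'; python3 -m jog '[[1,[0,-3,0],[0,0,0]],[1,[0,-7,0],[0,0,0]],[1,[0,-9,0],[0,0,0]],[1,[0,-9,0],[0,0,0]],[1,[0,-9,0],[0,0,0]]]'; python3 g.py 588 45 110
```

```text
t: 20.7
ee_pos: [591.5, -101.6, 23.9]
orientation: [-0.43, 1.986, -1.986]
ft_force: [-0.1, -0.2, 0.1]
width: 74.0
t: 21.2
ee_pos: [591.4, -101.5, 113.8]
orientation: [-0.43, 1.985, -1.986]
ft_force: [0.6, -0.8, -0.2]
width: 88.2
t 21.2 pos [ 591.4 -101.5  113.8] w 88.2 F [ 0.6 -0.8 -0.2] q [-0.19  0.53  1.76  0.    0.86  0.95]
shift cm [ -5.76   0.38 -13.48] turn [-0.0002 -0.0001 -0.0003]
```

```bash
python3 -m jog '[[1,[-1.9,0,-4.5],[0,0,0]],[1,[-3.8,0,-9],[0,0,0]],[1,[-5.8,0.4,-13.5],[0,0,0]],[1,[-5.8,0.4,-13.5],[0,0,0]],[1,[-5.8,0.4,-13.5],[0,0,0]]]';  python3 g.py 588 45 12
python3 - <<'E'
from workcell import ctrl
import cv2
im=ctrl.get_image("wrist");cv2.imwrite("pics/w7.png",cv2.resize(im["color"][...,::-1],(768,576)))
E
```

```text
t: 21.7
ee_pos: [587.2, 46.3, 108.1]
orientation: [-0.436, 1.986, -1.985]
ft_force: [1.5, 0.2, 0.6]
width: 87.8
t 21.7 pos [587.2  46.3 108.1] w 87.8 F [1.5 0.2 0.6] q [ 0.06  0.52  1.78 -0.    0.84  1.2 ]
shift cm [-0.05  9.61  0.16] turn [0.001  0.0026 0.003 ]
```

View pics/w7.png

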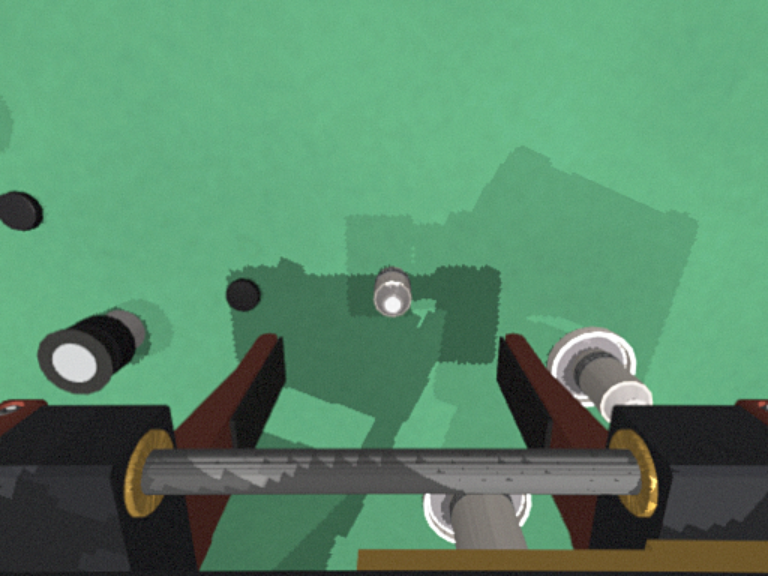

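Objective 1 is at (392,297), between the jaws. The lens cap at (243,295) is outside the left finger and lower than the fingertip. Objectives 2 and 4 stand upright in their cups.

```bash
python3 -m jog '[[1,[0,3,0.05],[0,0,0]],[1,[0,6,0.05],[0,0,0]],[1,[0,8.5,0.05],[0,0,0]],[1,[0,9.3,0.05],[0,0,0]],[1,[0,9.3,0.05],[0,0,0]],[1,[0,9.3,0.05],[0,0,0]]]';python3 g.py 588 45 13; python3 -m jog '[[0.5,[0,0,0],[0,0,0]],[0.3,[0,0,0],[0,0,0]],[0.3,[0,0,0],[0,0,0]],[0.2,[0,0,0],[0,0,0]],[0.2,[0,0,0],[0,0,0]],[0.2,[0,0,0],[0,0,0]],[0,[0,0,0],[0,0,0]],[0,[0,0,0],[0,0,0]]]'; python3 g.py 458 -311.5 100
```

```text
t: 22.35
ee_pos: [589.3, 44.1, 17.6]
orientation: [-0.429, 1.986, -1.986]
ft_force: [0.1, 1.0, -0.3]
width: 87.8
t 22.35 pos [589.3  44.1  17.6] w 87.8 F [ 0.1  1.  -0.3] q [ 0.05  0.67  1.8  -0.    0.67  1.2 ]
shift cm [ 0.08  0.46 -0.13] turn [-0.0003 -0.0012 -0.0007]
t: 23.15
ee_pos: [588.6, 44.9, 16.9]
orientation: [-0.43, 1.986, -1.986]
ft_force: [0.5, -0.3, 0.7]
width: 27.3
t 23.15 pos [588.6  44.9  16.9] w 27.3 F [ 0.5 -0.3  0.7] q [0.06 0.67 1.8  0.   0.67 1.2 ]
shift cm [26.65 -8.31 27.03] turn [ 0.0001 -0.0001  0.0001]
```

The fingers aren't closed yet (27 mm), and TCP z 17 is too high for this short barrel. I lower first, then grip.

```bash
python3 -m jog '[[0.5,[0,0,0],[0,0,0]],[0.5,[0,0,0],[0,0,0]],[0.5,[0,0.2,0],[0,0,0]],[0.5,[0,0.5,0],[0,0,0]],[0.5,[0,0.5,0],[0,0,0]]]'; python3 g.py 588 45 12;  python3 -m jog '[[0.3,[0,0,0],[0,0,0]],[0.2,[0,0,0],[0,0,0]],[0.2,[0,0,0],[0,0,0]],[0.2,[0,0,0],[0,0,0]],[0,[0,0,0],[0,0,0]],[0,[0,0,0],[0,0,0]],[0,[0,0,0],[0,0,0]],[0,[0,0,0],[0,0,0]]]'; python3 g.py 458 -311.5 100
```

```text
t: 23.65
ee_pos: [588.3, 44.8, 11.4]
orientation: [-0.431, 1.986, -1.986]
ft_force: [0.1, -1.1, -0.1]
width: 44.0
t 23.65 pos [588.3  44.8  11.4] w 44.0 F [ 0.1 -1.1 -0.1] q [ 0.06  0.68  1.8  -0.    0.66  1.2 ]
shift cm [ 0.02 -0.06 -0.03] turn [ 0.0003 -0.0001  0.0008]
t: 24.45
ee_pos: [588.7, 44.9, 12.0]
orientation: [-0.43, 1.986, -1.986]
ft_force: [0.1, 0.2, -0.3]
width: 21.6
t 24.45 pos [588.7  44.9  12. ] w 21.6 F [ 0.1  0.2 -0.3] q [0.06 0.68 1.8  0.   0.66 1.2 ]
shift cm [26.65 -8.8  27.03] turn [-0.     -0.0001 -0.0001]
```

```bash
python3 -m jog '[[0,[0,-1,0],[0,0,0]],[0,[0,-4,0],[0,0,0]],[0,[0,-8,0],[0,0,0]],[0,[0,-12,0],[0,0,0]],[0,[2,-12,2],[0,0,0]],[0,[4.5,-12,4.6],[0,0,0]],[0,[7,-12,7.1],[0,0,0]],[0,[9.5,-12,9.6],[0,0,0]]]'; python3 -m jog '[[0,[2.5,0,2.5],[0,0,0]],[0,[5,0,5.1],[0,0,0]],[0,[7.5,0,7.6],[0,0,0]],[0,[10,0,10.2],[0,0,0]],[0,[12.5,0,12.7],[0,0,0]],[0,[15,0,15.3],[0,0,0]],[0,[17.1,0,17.4],[0,0,0]],[0,[17.1,0,17.4],[0,0,0]]]'; python3 -m jog '[[0,[0,3,0],[0,0,0]],[0,[0,5,0],[0,0,0]],[0,[0,7,0],[0,0,0]],[0,[0,7,0],[0,0,0]]]'; python3 g.py 458 -311.5 16
python3 - <<'E'
from workcell import ctrl
import cv2
im=ctrl.get_image("wrist");cv2.imwrite("pics/w8.png",cv2.resize(im["color"][...,::-1],(768,576)))
E
```

```text
t: 25.25
ee_pos: [541.4, -82.9, 132.8]
orientation: [-0.43, 1.985, -1.985]
ft_force: [0.2, -0.1, -1.1]
width: 21.6
t: 26.05
ee_pos: [457.4, -314.0, 132.7]
orientation: [-0.427, 1.986, -1.989]
ft_force: [0.5, -0.1, -1.1]
width: 21.5
t: 26.45
ee_pos: [456.9, -309.3, 60.1]
orientation: [-0.434, 1.99, -1.983]
ft_force: [-0.1, 0.6, -1.1]
width: 21.9
t 26.45 pos [ 456.9 -309.3   60.1] w 21.9 F [-0.1  0.6 -1.1] q [-0.62  0.56  1.88  0.    0.71  0.53]
shift cm [-0.01  4.41  0.26] turn [0.004  0.0002 0.0022]
```

View pics/w8.png

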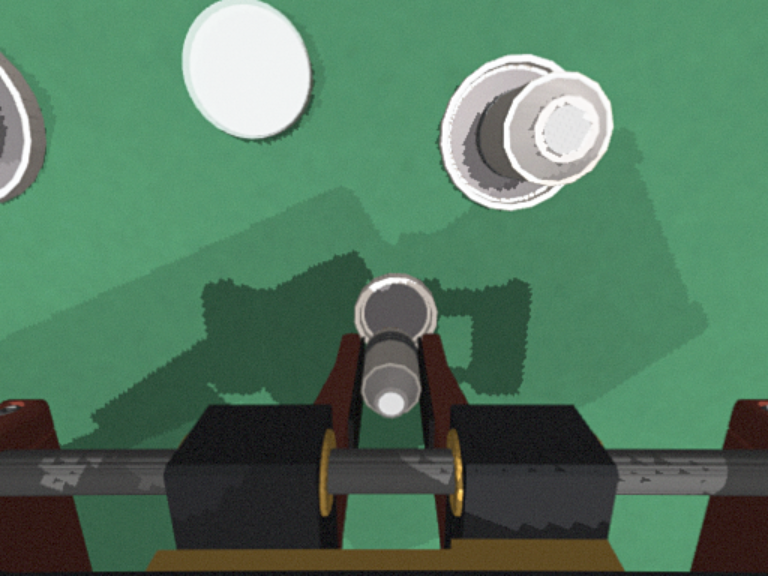

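Cup 1 is centred at about (396,312), and objective 1 at x≈391 needs a shift of 2–3 mm along the jaw axis. I'll measure the cup from this view.

```bash
python3 - <<'E'
from workcell import ctrl
from h import w
im=ctrl.get_image("wrist")
print(w(im,396.5/1.5-.5,312.5/1.5-.5,10).round(1))
E
python3 g.py 458 -312 25
```

```text
[ 460.  -311.5   10. ]
t 26.55 pos [ 458.5 -310.5   62.3] w 21.5 F [ 1.2 -0.8 -1. ] q [-0.62  0.56  1.88  0.    0.71  0.53]
shift cm [0.1  3.73 0.12] turn [0.0005 0.0004 0.0002]
```

```bash
python3 -m jog '[[0,[0,2,0.15],[0,0,0]],[0,[0,3.2,0.15],[0,0,0]],[0,[0,3.7,0.15],[0,0,0]],[0,[0,3.7,0.15],[0,0,0]]]'; python3 g.py 458.8 -312 16;  python3 -m jog '[[0,[0,0.3,0],[0,0,0]],[0,[0,0.5,0],[0,0,0]],[0,[0,0.5,0],[0,0,0]]]'; python3 g.py 458.8 -312 16
```

```text
t: 26.95
ee_pos: [458.7, -312.1, 24.8]
orientation: [-0.431, 1.987, -1.985]
ft_force: [-0.4, -0.1, -0.9]
width: 21.5
t 26.95 pos [ 458.7 -312.1   24.8] w 21.5 F [-0.4 -0.1 -0.9] q [-0.62  0.62  1.88  0.    0.64  0.53]
shift cm [-0.01  0.88 -0.01] turn [ 0.0007 -0.0001  0.0004]
t: 27.25
ee_pos: [458.9, -312.4, 20.0]
orientation: [-0.43, 1.986, -1.986]
ft_force: [-0.5, 0.1, -1.4]
width: 21.3
t 27.25 pos [ 458.9 -312.4   20. ] w 21.3 F [-0.5  0.1 -1.4] q [-0.62  0.63  1.88  0.    0.63  0.52]
shift cm [-0.    0.4  -0.04] turn [-0.     -0.0002 -0.    ]
```

```bash
python3 -m jog '[[0,[0,0.2,0],[0,0,0]],[0,[0,0.3,0],[0,0,0]],[0,[0,0.4,0],[0,0,0]],[0,[0,0.4,0],[0,0,0]]]'; python3 g.py 458.8 -312 16
```

```text
t: 27.65
ee_pos: [458.9, -312.4, 16.0]
orientation: [-0.43, 1.986, -1.986]
ft_force: [-0.4, -0.8, -0.4]
width: 21.4
t 27.65 pos [ 458.9 -312.4   16. ] w 21.4 F [-0.4 -0.8 -0.4] q [-0.62  0.64  1.88 -0.    0.62  0.52]
shift cm [-0.   -0.   -0.05] turn [-0.     -0.0002  0.    ]
```

```bash
python3 -m jog '[[0,[0,0.05,0],[0,0,0]],[0,[0,0.1,0],[0,0,0]],[0,[0,0.1,0],[0,0,0]]]'; python3 g.py 458.8 -312 16
```

```text
t: 27.95
ee_pos: [459.0, -312.5, 15.9]
orientation: [-0.43, 1.985, -1.986]
ft_force: [-2.2, 1.9, 11.5]
width: 21.4
t 27.95 pos [ 459.  -312.5   15.9] w 21.4 F [-2.2  1.9 11.5] q [-0.62  0.64  1.88 -0.    0.62  0.52]
shift cm [ 0.   -0.01 -0.05] turn [-0.0002 -0.0001 -0.0001]
```

Floor contact. I release and retreat.

```bash
python3 -m jog '[[0,[0,-0.1,0],[0,0,0]],[0.4,[0,-0.1,0],[0,0,0]],[0.5,[0,-0.1,0],[0,0,0]],[0.6,[0,-0.1,0],[0,0,0]],[0.7,[0,-0.1,0],[0,0,0]],[0.7,[0,-0.1,0],[0,0,0]]]'; python3 -m jog '[[0.7,[0,-3,0],[0,0,0]],[0.7,[0,-7,0],[0,0,0]],[0.7,[0,-12,0],[0,0,0]],[0.7,[0,-16,0],[0,0,0]],[0.7,[0,-16,0],[0,0,0]]]'; python3 g.py 300 -560 222
```

```text
t: 28.55
ee_pos: [458.9, -312.4, 15.8]
orientation: [-0.43, 1.986, -1.986]
ft_force: [0.0, -0.1, -0.2]
width: 57.5
t: 29.05
ee_pos: [461.9, -314.5, 181.6]
orientation: [-0.423, 1.975, -1.991]
ft_force: [-0.1, 0.4, -0.7]
width: 61.2
t 29.05 pos [ 461.9 -314.5  181.6] w 61.2 F [-0.1  0.4 -0.7] q [-0.62  0.37  1.82  0.    0.94  0.52]
shift cm [24.88 -4.03 15.68] turn [-0.0089 -0.0002 -0.0052]
```

```bash
python3 -m jog '[[0.7,[24.9,-4,15.7],[0,0,0]],[0.7,[24.9,-4,15.7],[0,0,0]],[0.7,[24.9,-4,15.7],[0,0,0]],[0.7,[24.9,-4,15.7],[0,0,0]],[0.7,[24.9,-4,15.7],[0,0,0]],[0.7,[24.9,-4,15.7],[0,0,0]],[0.7,[24.9,-4,15.7],[0,0,0]],[0.7,[24.9,-4,15.7],[0,0,0]]]'
python3 - <<'E'
from workcell import ctrl
import cv2,numpy as np
im=ctrl.get_image("top");np.savez("top9.npz",**im);cv2.imwrite("pics/t9.png",cv2.resize(im["color"][150:260,260:420,::-1],(800,550),interpolation=cv2.INTER_CUBIC))
cv2.imwrite("pics/t9l.png",cv2.resize(im["color"][145:260,80:240,::-1],(400,288)))
im=ctrl.get_image("scene");cv2.imwrite("pics/s9.png",cv2.resize(im["color"][110:270,130:390,::-1],(780,480),interpolation=cv2.INTER_CUBIC))
E
```

```text
t: 29.85
ee_pos: [296.3, -558.5, 214.8]
orientation: [-0.428, 1.989, -1.985]
ft_force: [0.3, 0.9, 0.2]
width: 61.4
```

View pics/t9.png

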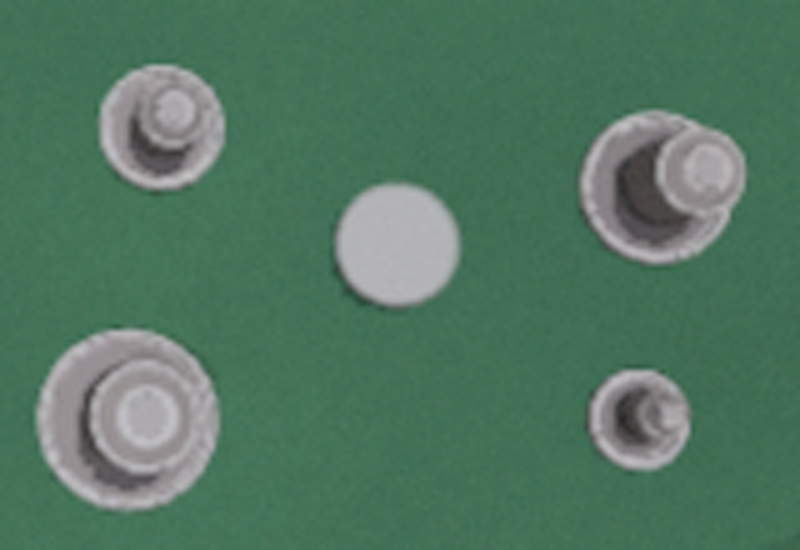

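View pics/t9l.png

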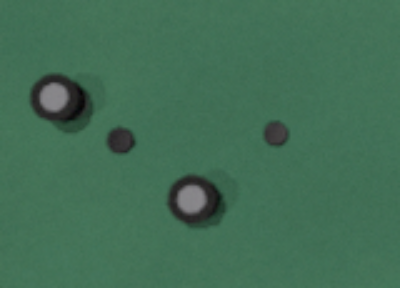

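View pics/s9.png

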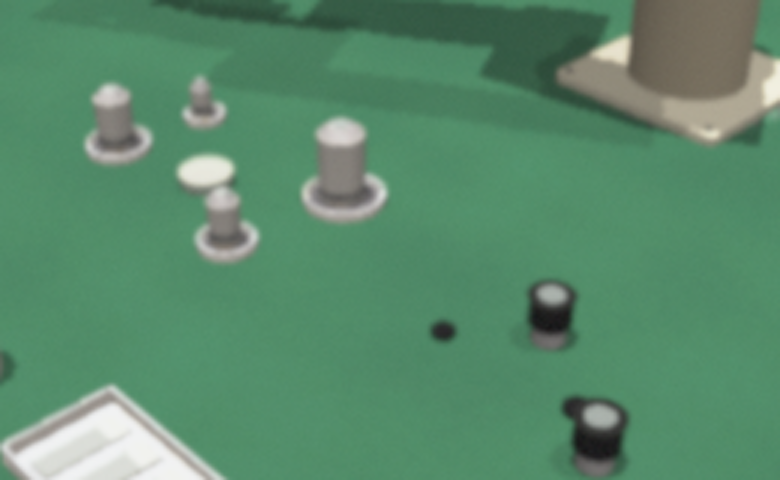

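All four objectives stand upright in the right cups and the eyepieces haven't moved. I measure the offsets once from the barrel tops: (175,115), (702,173), (146,416) and (658,416).

```bash
python3 - <<'E'
import numpy as np
from h import w
im=np.load("top9.npz")
f=lambda x,y,z:w(im,260+(x+.5)/5-.5,150+(y+.5)/5-.5,z)
for n,a,h,b in (("1",(658,416),40,(640,420)),("2",(175,115),50,(162,127)),("3",(702,173),62,(657,187)),("4",(146,416),76,(128,419))):
    d=f(*a,h)-f(*b,10);print(n,d[:2].round(1),np.hypot(*d[:2]).round(1))
E
python3 -m jog '[[0.7,[0,0,0],[0,0,0]],[0.7,[0,0,0],[0,0,0]],[0.7,[0,0,0],[0,0,0]]]'
```

```text
1 [1.9 2.2] 2.9
2 [-0.2 -1.4] 1.4
3 [ 0.5 -1.4] 1.5
4 [ 1.6 -1.6] 2.3
t: 30.25
ee_pos: [297.9, -557.7, 215.9]
orientation: [-0.432, 1.985, -1.985]
ft_force: [0.4, -0.5, 0.4]
width: 61.6
```

```bash
python3 -c "
from workcell import ctrl
print(ctrl.close_job())"
```

```text
the job is handed in; nothing more can be done
None
```

I put all four objectives in the cups of their own size, set each one down until it touched the cup floor, and released it. The arm was then moved clear and the job handed in at about 30 s, well under the 112 s limit.

In the last top and scene pictures all four stand upright. Their centres measured 2.9, 1.4, 1.5 and 2.3 mm from the cup centres (objectives 1 to 4), against limits of 10 to 16 mm. The two eyepieces show no visible movement; I judged that by eye and did not measure it.

No final check failed. Two things came up along the way:
- **Cup positions:** the top and wrist cameras differed by up to about 3 mm, and I aimed between the two.
- **Objective 1:** I first came down about 5 mm too high on it, then reopened the fingers and lowered before gripping.

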